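Lay the long clay tube in the V-cradle

ROBOT

A 6-joint arm with a two-finger parallel gripper is mounted at the origin on the work surface. World frame = base frame: x ahead of the robot, y to its left, z up, the work surface at z = 0. Lengths are in m, angles in rad, forces in N, time in s.
With the tool pointing down it reaches from about 0.375 to 0.9 m from the base axis. Payload 3.1 kg.
Tool frame: the origin (TCP) lies on the centre line of the jaws, within the pads' length; the fingertips stand robot.nose_length ahead of it and the grasp point (between the pads) lies 6 mm ahead of it (robot.nose_length is the distance from the TCP to the fingertips, in m); z points along the fingers, y is the line along which they close (so a half turn about z gives the same grasp; the last joint's range is limited). The gripper opens to 87 mm and grips with 3 to 60 N. Pads are 19 mm wide; open, the fingers measure 117 mm over their backs; the gripper's body (75 mm by 190 mm) begins 51 mm behind the grasp point.
Start: joints at [0.942, 0.527, 1.433, -0, 1.181, -0.178], TCP at [0.272, 0.563, 0.248] pointing down, gripper open.
Joint ranges: [-3.08, 3.08], [-0.75, 2.2], [0.22, 2.44], [-1.43, 4.57], [0, 2.65], [-2.85, 2.85]. Speed limits (rad/s): [2.79, 2.79, 3.14, 3.14, 3.14, 3.14].

INTERFACE

Orientations are given as a unit quaternion [x, y, z, w].
In Python, from rig import robot gives the robot as it stands.
- The arm moves only by the shell command python3 -m crank 'ROWS' [FORCE]. ROWS is JSON, one flat list of numbers, 7 for each row, row after row: the shift along the tool's x, y, z in mm, then the turn, a rotation vector about the tool's x, y, z in degrees, then the closure in counts, from 0 (fully open) to 255 (shut). In form: [x, y, z, ax, ay, az, fingers, x, y, z, ax, ay, az, fingers, ...]. A call has exactly 5 rows; each row is the pose to reach, as a shift and turn from the pose commanded when the call began, along the tool's axes at that moment; what a row does not reach only later rows make up. A row lasts 1/12 s, in which the tool goes at most 41.7 mm and 7.16 degrees, less where a joint would pass 70% of its speed; a pose out of reach is approached as far as the arm can. A call with a gripper value outside its range is refused whole. The fingers move at their own pace and stop on an object; FORCE is the grip in N (left out, the last holds). Time passes only in rows, so rows that repeat a pose let the fingers close, or fill a call up. It gives the time, the measured TCP pose, the force, the opening and the grip force at its end, in the units of the state.
- robot.get_obs(): the state, without advancing time (a new reading comes with each control period).
- robot.camera(name): name is "scene" or "top" or "wrist"; returns a dict with "pixels" (480x640x3 uint8, red, green, blue), "intrinsics" (3x3 intrinsics, pixels), "extrinsics" (4x4, takes a point from camera to world coordinates); the wrist camera has in their place "mount" (4x4, takes a point from camera to tool coordinates, whose origin is the TCP and whose axes are the flange's). Camera axes: x right, y down, z forward; pixel columns grow to the right and rows downward; lengths in m; the calibration is good to about 2 mm. The wrist camera is an equidistant fisheye: a pixel r from the principal point sees the ray r / f radians off the axis. A picture is of the moment at which its call begins: read the wrist's pose just before it. There is no depth.
- robot.hand_in(): hands the job in; it is judged then, once.
The state is a dict: "time": time; "q": joint angles; "joint_velocities": joint speeds; "joint_torque": joint torques, N m; "position": TCP position; "tool_rot": TCP orientation; "ft_force": force on the tool from outside, world axes, zero at the start; "moment": the same for the moment, N m; "grip_width": finger opening in m; "grip_force": force on a finger pad.
Only numpy, scipy, OpenCV 4.12 (cv2) and the standard library are available. Lean on these libraries where they do the work, as an engineer would, in place of code of your own. Each camera call takes 0.05 s, during which the arm holds its last target. There are 200 camera calls.

TASK

Pick out the long, thick clay tube from the board and lower it gently into the two V-rests of the wooden cradle, lying along the cradle and centred end to end, so that it settles into the bottom of both Vs ready to be clamped for carving. Set it down rather than dropping it, let go of it, and leave the short tube and the thin tube where they lie.

Things in the scene. Friction and masses are not known exactly. Their poses are not given: they have to be found in the camera images.
- tube_center (a point): Centre of the long, thick tube of fired cream clay: 46 mm diameter, 170 mm long, about 0.26 kg, dark bore at the ends. It lies on its side on the wooden board, whose top is 12 mm above the table, so its centre starts 23 mm above the board; it can roll. x is the tube's long axis.
- cradle_seat (a point): Where the tube's centre rests when seated in the fixed wooden cradle, midway between its two V-rests, 20 mm thick, centred 55 mm either side along x, 90 mm free between for fingers. Each V opens upward, 90 degrees, 80 mm wide at its top; its bottom is 32.5 mm below this point, its top 7.5 mm above, the base plank 42.5 mm below. x: line the tube lies along, either way round; z up.
- short_tube_center (a point): Centre of a short tube of the same clay, 46 mm diameter, 90 mm long (too short to span the V-rests), lying on the board. x is its long axis. To be left alone.
- thin_tube_center (a point): Centre of a thin tube of the same clay, 26 mm diameter, 170 mm long, lying on the board. x is its long axis. To be left alone.
Things that resemble listed ones, but are neither listed nor needed, are in the scene too. Leave any blue look-alike of the part that bears tube_center alone.

How it is judged:
At the end, for the whole second after the job is handed in: The long thick tube lies at rest in both V-rests: its centre within 20 mm of the cradle's middle lengthwise, within 10 mm sideways and 6 mm in height of the seated place, and its axis within 0.12 rad (7 degrees) of the cradle's, as the Vs themselves give it (x of tube_center in the frame of cradle_seat between -0.02 and 0.02 m and y of tube_center in the frame of cradle_seat between -0.01 and 0.01 m and z of tube_center in the frame of cradle_seat between -0.006 and 0.006 m and angle between the x axis of tube_center and the x axis of cradle_seat, either way round below 0.12 rad and linear speed of tube below 0.03 m/s); the robot touches nothing.
It fails at once if the short tube is moved more than 40 mm (distance of short_tube_center from where it was at the start of the episode above 0.04 m).
It fails at once if the thin tube is moved more than 40 mm (distance of thin_tube_center from where it was at the start of the episode above 0.04 m).
It fails at once if the long tube is dropped or thrown: moving faster than 0.6 m/s while the fingers do not touch it (a fall of about 20 mm) (contact force between the fingers and tube below 0.05 N and linear speed of tube above 0.6 m/s).
It also fails if it takes over 35 s, if anything falls off the work surface, if the arm or the gripper's body presses on something with over 40 N, if the wrist force passes 120 N, or if a joint passes its speed limit or range.

## Working session

There is one attempt and no reset: what is moved stays moved. The work goes in short steps, Python scripts to look and compute and a shell command to move; the robot and the scene stay as the last step left them, time stands still between calls to the robot, and variables do not carry over. Pictures are saved under pics/ and viewed, at most 10 in all, crops included, and the job is handed in when it is done.

```bash
mkdir -p pics; ls; python3 - <<'E'
from rig import robot
import cv2,numpy as np
o=robot.get_obs();print(o['position'],o['tool_rot'],o['time'],robot.nose_length)
for n in ("scene","top"):
    c=robot.camera(n);cv2.imwrite(f"pics/{n}0.png",c["pixels"][:,:,::-1]);print(c["intrinsics"].tolist(),np.round(c["extrinsics"],4).tolist())
E
```

```text
pics
[0.27188797 0.56200324 0.24657084] [ 2.23489543e-01  9.74705722e-01 -1.00798562e-03 -4.04620008e-04] 0.0 0.025
[[584.3357580818943, 0.0, 311.6041571367274], [0.0, 584.3357580818943, 240.83701605078454], [0.0, 0.0, 1.0]] [[0.2198, 0.5345, -0.8161, 1.3502], [0.9754, -0.137, 0.1729, -0.1555], [-0.0194, -0.834, -0.5514, 0.7424], [0.0, 0.0, 0.0, 1.0]]
[[479.1375545090447, 0.0, 324.42799131344725], [0.0, 479.1375545090447, 237.6416849255015], [0.0, 0.0, 1.0]] [[-0.0055, -0.9834, 0.1813, 0.2148], [-0.9999, 0.007, 0.0076, 0.0577], [-0.0088, -0.1812, -0.9834, 1.0961], [0.0, 0.0, 0.0, 1.0]]
```

View pics/scene0.png

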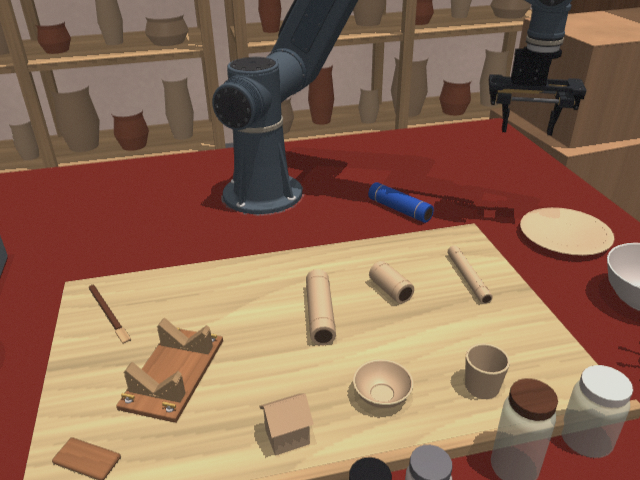

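View pics/top0.png

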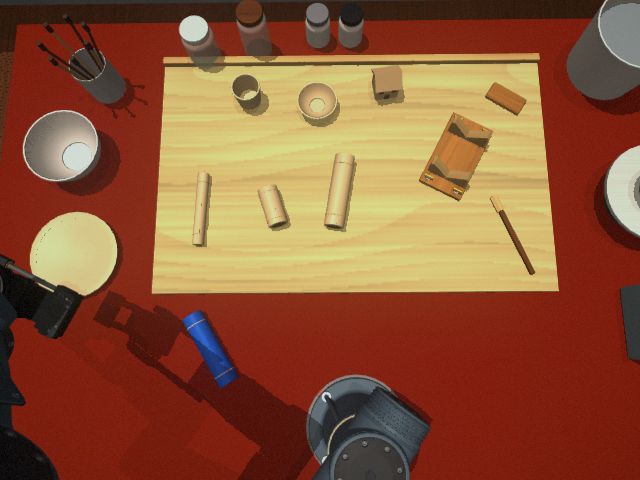

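The scene view shows the long tube from (317,272) to (323,340) and the cradle around (172,368). In the top view the tube runs from (344,155) to (336,228), and the cradle is centred near (457,156). I'll enlarge both in both views.

```bash
python3 - <<'E'
import cv2,numpy as np
s=cv2.imread("pics/scene0.png");t=cv2.imread("pics/top0.png")
def crop(im,x,y,w=133,h=100):
    c=cv2.resize(im[y:y+h,x:x+w],(400,300),interpolation=cv2.INTER_CUBIC);return c
A=np.vstack([np.hstack([crop(t,275,142),crop(t,390,106)]),np.hstack([crop(s,255,258),crop(s,110,318)])])
cv2.imwrite("pics/m.png",A)
for n,im,pts in(("t",t,[(340,190),(337,180),(345,190),(310,190),(370,200),(352,200)]),("s",s,[(318,300),(312,300),(327,300),(300,300),(350,300)])):
    h=cv2.cvtColor(im,cv2.COLOR_BGR2HSV);print(n,[h[y,x].tolist() for x,y in pts])
E
```

```text
t [[26, 88, 219], [24, 93, 219], [18, 116, 200], [22, 123, 220], [26, 107, 219], [26, 111, 219]]
s [[18, 78, 219], [15, 87, 190], [15, 85, 218], [21, 86, 219], [22, 85, 220]]
```

View pics/m.png

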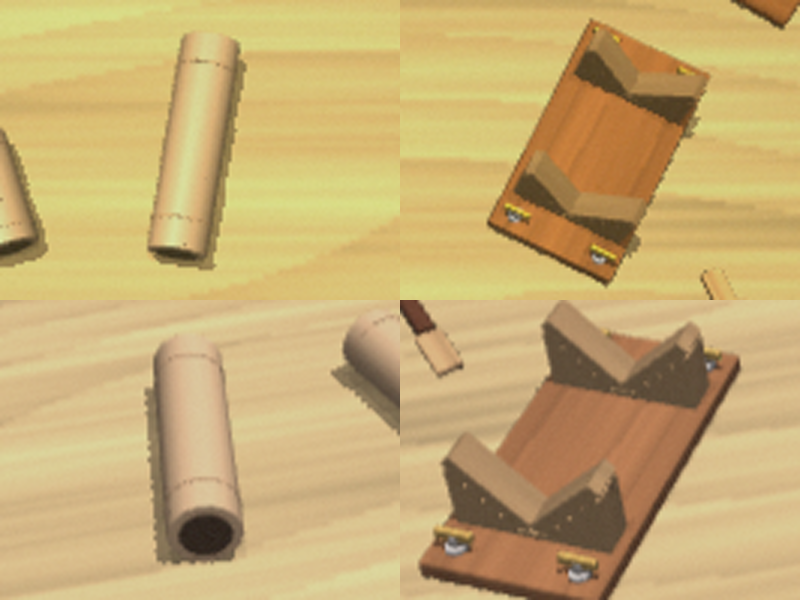

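The crops show clean tube edges and the V-bottom lines of both rests. Top view, in mosaic coordinates: far V (637,70)-(632,95), near V (577,190)-(569,215). Scene view: (533,524)-(545,495) and (622,382)-(632,357). I'll triangulate these.

```bash
cat > h.py <<'E'
import numpy as np,cv2
K={"t":np.array([[479.1375,0,324.428],[0,479.1375,237.6417],[0,0,1]]),"s":np.array([[584.3358,0,311.604],[0,584.3358,240.837],[0,0,1]])}
E={"t":np.array([[-0.0055,-0.9834,0.1813,0.2148],[-0.9999,0.007,0.0076,0.0577],[-0.0088,-0.1812,-0.9834,1.0961]]),"s":np.array([[0.2198,0.5345,-0.8161,1.3502],[0.9754,-0.137,0.1729,-0.1555],[-0.0194,-0.834,-0.5514,0.7424]])}
def ray(c,p):
    d=E[c][:,:3]@np.linalg.solve(K[c],[*p,1]);return E[c][:,3],d/np.linalg.norm(d)
def onz(c,p,z):
    o,d=ray(c,p);return o+d*(z-o[2])/d[2]
def tri(pt,ps):
    A=0;b=0;R=[]
    for c,p in(("t",pt),("s",ps)):
        o,d=ray(c,p);P=np.eye(3)-np.outer(d,d);A=A+P;b=b+P@o;R.append((P,o))
    x=np.linalg.solve(A,b);return x,[np.linalg.norm(P@(x-o))*1e3 for P,o in R]
E
python3 - <<'E'
from h import *
k=133/400
f=lambda x,y,ox,oy:((x+.5)*k-.5+ox,(y+.5)/3-.5+oy)
tt=lambda x,y:f(x,y,275,142)
tc=lambda x,y:f(x-400,y,390,106)
st=lambda x,y:f(x,y-300,255,258)
sc=lambda x,y:f(x-400,y-300,110,318)
np.set_printoptions(precision=4,suppress=True)
L=[((637,70),(533,524)),((632,95),(545,495)),((577,190),(622,382)),((569,215),(632,357))]
P=[]
for a,b in L:
    x,r=tri(tc(*a),sc(*b));P.append(x);print(x,np.round(r,1))
P=np.array(P);m=P.mean(0);d=P[:2].mean(0)-P[2:].mean(0);print("cradle Vbottom mid",m,"sep",np.linalg.norm(d),"yaw",np.degrees(np.arctan2(d[1],d[0])))
# tube: axis planes from edges
pl=[]
for c,g,e in(("t",tt,[((183,38),(149,247)),((239,43),(205,258))]),("s",st,[((155,355),(175,540)),((222,358),(242,525))])):
    ns=[]
    for a,b in e:
        n=np.cross(ray(c,g(*a))[1],ray(c,g(*b))[1]);ns.append(n/np.linalg.norm(n))
    n=ns[0]+ns[1];n/=np.linalg.norm(n);pl.append((n,n@E[c][:,3]))
n=np.cross(pl[0][0],pl[1][0]);n/=np.linalg.norm(n)
print("axis 2-view",n,"plane angle",np.degrees(np.arccos(abs(pl[0][0]@pl[1][0]))))
p0=np.linalg.lstsq(np.array([pl[0][0],pl[1][0],[1,0,0]]),np.array([pl[0][1],pl[1][1],.46]),rcond=None)[0];print("axis pt at x=.46",p0)
# axis with z=.035 from each view
for nn,dd in pl:
    A=[np.linalg.solve([nn[:2],[1,0]],[dd-nn[2]*.035,x]) for x in(.4,.5)];print(A,np.degrees(np.arctan2(*(A[1]-A[0])[::-1])))
# ends: near bore centre (scene), top silhouette rim bits
print("scene +x bore",onz("s",st(206,534),.035),"top -x bottom rim centre",onz("t",tt(178,250),.035),"top +x top crest",onz("t",tt(211,35),.058),"scene -x crest",onz("s",st(190,337),.058))
print("rings tri", [tri(tt(*a),st(*b))[0] for a,b in(((211,63),(203,480)),((178,217),(190,357)))])
E
```

```text
[ 0.6667 -0.2726  0.0354] [0.4 0.4]
[ 0.6464 -0.267   0.0347] [1. 1.]
[ 0.5692 -0.2215  0.0356] [0.4 0.4]
[ 0.5493 -0.2147  0.0356] [0.6 0.6]
cradle Vbottom mid [ 0.6079 -0.244   0.0353] sep 0.11023427460395713 yaw -27.976530321067163
axis 2-view [-0.985   0.1645 -0.0514] plane angle 3.0908567788209265
axis pt at x=.46 [0.46   0.0402 0.0904]
[array([0.4   , 0.0514]), array([0.5   , 0.0348])] -9.411508255260253
[array([0.4   , 0.0543]), array([0.5  , 0.038])] -9.252081189880142
scene +x bore [0.6038 0.0195 0.035 ] top -x bottom rim centre [0.4394 0.0444 0.035 ] top +x top crest [0.601  0.0182 0.058 ] scene -x crest [0.4422 0.0481 0.058 ]
rings tri [array([0.58  , 0.021 , 0.0561]), array([0.46  , 0.0442, 0.0554])]
```

Both measurements hold up:

| Item | x | y | z | Yaw | Check |
|---|---|---|---|---|---|
| Cradle seat | 0.608 | -0.244 | ≈0.068 | -28.0° | V separation 110.2 mm vs 110 given |
| Tube centre | 0.521 | 0.033 | ≈0.034 | -9.3° | crest 0.056 vs 0.058 given |

Next I'll move above the tube.

```bash
cat > go.py <<'E'
import sys,numpy as np
from rig import robot
from scipy.spatial.transform import Rotation as R
x,y,z,yaw=map(float,sys.argv[1:5])
o=robot.get_obs();r=R.from_quat(o['tool_rot'])
a=np.radians(yaw);X=np.array([np.cos(a),np.sin(a),0])
t=R.from_matrix(np.c_[X,np.cross([0,0,-1],X),[0,0,-1]])
print("t",round(o['time'],2),"pos",np.round(o['position'],4),"shift mm",np.round(r.inv().apply(np.array([x,y,z])-o['position'])*1e3,1),"turn",np.round(np.degrees((r.inv()*t).as_rotvec()),1),"q",np.round(o['q'],2),"F",np.round(o['ft_force'],1),"w",round(o['grip_width'],4),round(o['grip_force'],1))
E
python3 go.py .521 .033 .247 170.7
```

```text
t 0.1 pos [0.2719 0.5621 0.2467] shift mm [-4.547e+02 -3.677e+02  2.000e-01] turn [ -0.1  -0.  -16.5] q [ 0.94  0.53  1.43  0.    1.18 -0.18] F [0.3 0.5 0.1] w 0.0868 0.0
```

```bash
python3 -m crank '[-30,-24,0,0,0,0,0,-60,-48,0,0,0,0,0,-90,-73,0,0,0,0,0,-120,-97,0,0,0,0,0,-150,-121,0,0,0,0,0]'
python3 -m crank '[-30,-24,0,0,0,0,0,-60,-48,0,0,0,0,0,-90,-73,0,0,0,0,0,-120,-97,0,0,0,0,0,-150,-121,0,0,0,0,0]'
python3 -m crank '[-30,-24,0,0,0,-3,0,-60,-48,0,0,0,-7,0,-90,-73,0,0,0,-10,0,-120,-97,0,0,0,-14,0,-154,-125,0,0,0,-16.5,0]'
python3 go.py .521 .033 .247 170.7
```

```text
time: 0.52
position: [0.3545, 0.3866, 0.2472]
tool_rot: [0.223, 0.975, -0.0, -0.0]
ft_force: [0.5, 1.6, -0.4]
grip_width: 0.0871
grip_force: 0.0
time: 0.93
position: [0.437, 0.2122, 0.2473]
tool_rot: [0.223, 0.975, -0.0, -0.0]
ft_force: [0.2, 0.6, -0.3]
grip_width: 0.087
grip_force: 0.0
time: 1.35
position: [0.52, 0.0351, 0.2473]
tool_rot: [0.08, 0.997, 0.0, -0.0]
ft_force: [0.4, 0.8, -0.6]
grip_width: 0.0871
grip_force: 0.0
t 1.35 pos [0.52   0.0351 0.2473] shift mm [-1.3 -1.9  0.3] turn [ 0.  -0.1  0.2] q [-0.15  0.39  1.69  0.    1.06 -1.56] F [ 0.4  0.8 -0.6] w 0.0871 0.0
```

```bash
python3 - <<'E'
from rig import robot
import cv2,numpy as np
c=robot.camera("wrist");cv2.imwrite("pics/w1.png",c["pixels"][:,:,::-1]);print(np.round(c["intrinsics"],2).tolist(),np.round(c["mount"],4).tolist());o=robot.get_obs();print(o['position'],o['tool_rot'])
E
```

```text
[[371.65, 0.0, 324.13], [0.0, 371.65, 230.64], [0.0, 0.0, 1.0]] [[-0.0001, -0.9609, -0.2768, 0.0765], [1.0, -0.0, -0.0002, -0.0006], [0.0002, -0.2768, 0.9609, -0.1373], [0.0, 0.0, 0.0, 1.0]]
[0.52536671 0.02761441 0.24775829] [ 0.08128088  0.99668161 -0.00288851  0.00329197]
```

View pics/w1.png

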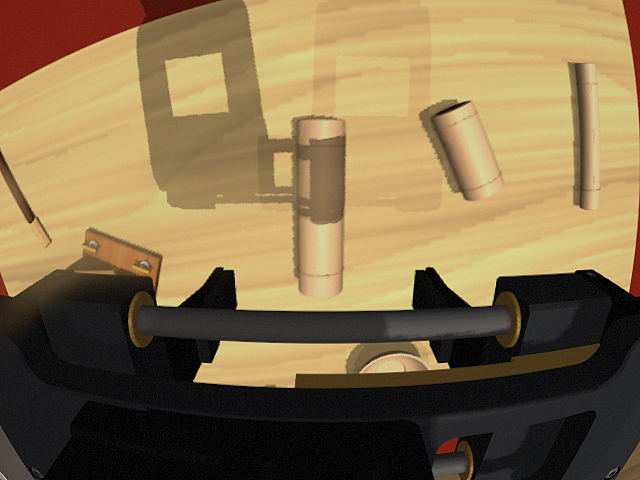

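The wrist view shows the tube parallel to the jaws' plane, running from (322,119) to (321,293), columns about 299-345, so it is centred within about 2 mm. I'll let the arm settle, then check the lengthwise position.

```bash
python3 -m crank '[0,0,0,0,0,0,0,0,0,0,0,0,0,0,0,0,0,0,0,0,0,0,0,0,0,0,0,0,0,0,0,0,0,0,0]' >/dev/null
python3 go.py .521 .033 .247 170.7; python3 - <<'E'
from rig import robot
import cv2,numpy as np
from scipy.spatial.transform import Rotation as R
o=robot.get_obs();c=robot.camera("wrist");im=c["pixels"][:,:,::-1].copy()
cv2.imwrite("pics/w2.png",cv2.resize(im[100:310,240:400],(640,840))[:600*1] if 0 else cv2.resize(im[100:310,240:400],(457,600)))
K=c["intrinsics"];M=c["mount"];r=R.from_quat(o['tool_rot'])
def cast(u,v,z):
    d=np.array([u-K[0,2],v-K[1,2]])/K[0,0];th=np.hypot(*d);d=np.array([*(d/th*np.sin(th)),np.cos(th)])
    D=r.apply(M[:3,:3]@d);C=o['position']+r.apply(M[:3,3]);return C+D*(z-C[2])/D[2]
for p,z in(((322,119),.056),((321,294),.056),((299,205),.037),((344,205),.037)):print(p,np.round(cast(*p,z),4))
E
```

```text
t 1.82 pos [0.5193 0.038  0.2475] shift mm [-2.5 -4.6  0.5] turn [ 0.  -0.   0.1] q [-0.14  0.39  1.69  0.    1.06 -1.55] F [-0.2 -0.2  0.7] w 0.0872 0.0
(322, 119) [0.4368 0.0488 0.056 ]
(321, 294) [0.6002 0.0211 0.056 ]
(299, 205) [0.5134 0.0139 0.037 ]
(344, 205) [0.5203 0.0564 0.037 ]
```

View pics/w2.png

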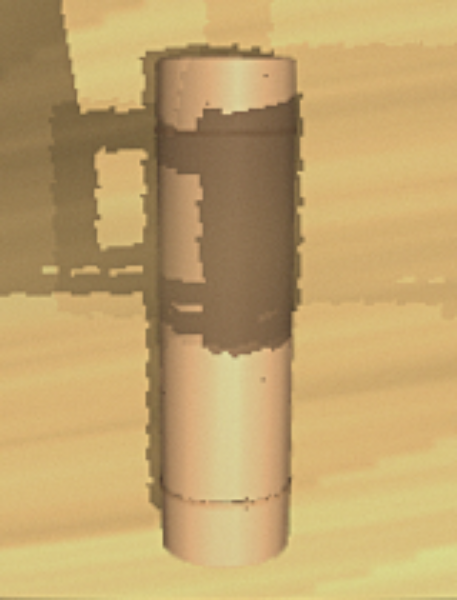

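The crop confirms the ends at rows ~120 and ~297 and columns ~296-343. That puts the centre near (0.520, 0.034), which matches the commanded position. Descending.

```bash
python3 -m crank '[0,0,16,0,0,0,0,0,0,32,0,0,0,0,0,0,48,0,0,0,0,0,0,64,0,0,0,0,0,0,80,0,0,0,0]' >/dev/null
python3 -m crank '[0,0,16,0,0,0,0,0,0,32,0,0,0,0,0,0,48,0,0,0,0,0,0,64,0,0,0,0,0,0,80,0,0,0,0]' |grep -E "pos|ft"
python3 -m crank '[0,0,10,0,0,0,0,0,0,20,0,0,0,0,0,0,30,0,0,0,0,0,0,38,0,0,0,0,0,0,43,0,0,0,0]' |grep -E "pos|ft"
python3 -m crank '[0,0,0,0,0,0,0,0,0,0,0,0,0,0,0,0,0,0,0,0,0,0,0,0,0,0,0,0,0,0,0,0,0,0,0]' >/dev/null
python3 go.py .520 .034 .042 170.7
```

```text
position: [0.5201, 0.0375, 0.087]
ft_force: [0.1, -0.8, -0.6]
position: [0.5199, 0.0367, 0.0438]
ft_force: [-0.7, 0.3, -1.1]
t 3.53 pos [0.5204 0.0365 0.0451] shift mm [-0.  -2.5  3.1] turn [ 0.   0.1 -0. ] q [-0.14  0.72  1.84  0.    0.58 -1.55] F [-0.6  0.   0.3] w 0.0873 0.0
```

Within tolerance, so I'll close gently with a correction in y and z.

```bash
python3 -m crank '[0,-2,2,0,0,0,40,0,-2,2,0,0,0,80,0,-2,2,0,0,0,110,0,-2,2,0,0,0,140,0,-2,2,0,0,0,160]' 25 |grep -E "ft|grip"
python3 -m crank '[0,0,0,0,0,0,200,0,0,0,0,0,0,200,0,0,0,0,0,0,200,0,0,0,0,0,0,200,0,0,0,0,0,0,200]' 25|grep -E "ft|grip"
python3 -m crank '[0,0,0,0,0,0,200,0,0,0,0,0,0,200,0,0,0,0,0,0,200,0,0,0,0,0,0,200,0,0,0,0,0,0,200]' 25|grep -E "ft|grip"
python3 go.py .520 .034 .042 170.7
```

```text
ft_force: [0.5, -0.3, 0.7]
grip_width: 0.0617
grip_force: 0.0
ft_force: [0.3, -0.7, -0.1]
grip_width: 0.0452
grip_force: 25.0
ft_force: [0.4, 0.1, -0.5]
grip_width: 0.0453
grip_force: 25.0
t 4.78 pos [0.5197 0.0346 0.0425] shift mm [-0.4 -0.5  0.5] turn [-0.  0. -0.] q [-0.15  0.73  1.84 -0.    0.58 -1.56] F [ 0.4  0.1 -0.5] w 0.0453 25.0
```

Gripped at 45 mm, as expected for the thick tube. Lifting.

```bash
python3 -m crank '[0,0,-5,0,0,0,200,0,0,-14,0,0,0,200,0,0,-26,0,0,0,200,0,0,-38,0,0,0,200,0,0,-50,0,0,0,200]' 30 |grep -E "ft|grip"
python3 -m crank '[0,0,-14,0,0,0,200,0,0,-30,0,0,0,200,0,0,-44,0,0,0,200,0,0,-56,0,0,0,200,0,0,-65,0,0,0,200]' |grep -E "ft|grip"
python3 go.py .608 -.244 .158 152
```

```text
ft_force: [-0.5, 0.3, -1.9]
grip_width: 0.045
grip_force: 30.0
ft_force: [0.5, -0.1, -3.0]
grip_width: 0.0453
grip_force: 30.0
t 5.62 pos [0.5197 0.0347 0.1593] shift mm [-132.3 -260.7    1.4] turn [ 0.   0.1 18.7] q [-0.15  0.52  1.78  0.    0.84 -1.56] F [ 0.5 -0.1 -3. ] w 0.0453 30.0
```

```bash
python3 -m crank '[-7,-14,0,0,0,0,200,-17,-34,0,0,0,0,200,-28,-55,0,0,0,0,200,-39,-77,0,0,0,0,200,-50,-99,0,0,0,0,200]' |grep -E "ft|grip"
python3 -m crank '[-10,-20,0,0,0,3,200,-20,-39,0,0,0,7,200,-30,-59,0,0,0,11,200,-40,-79,0,0,0,15,200,-50,-99,0,0,0,18.7,200]' |grep -E "ft|grip"
python3 go.py .608 -.244 .158 152
```

```text
ft_force: [1.0, -0.4, -1.9]
grip_width: 0.0454
grip_force: 30.0
ft_force: [-0.1, 0.5, -2.7]
grip_width: 0.0458
grip_force: 30.0
t 6.45 pos [ 0.5859 -0.1777  0.1576] shift mm [-50.8 -47.9  -0.4] turn [ 0.  -0.1 -0.2] q [-0.48  0.62  1.55  0.    0.98 -1.56] F [-0.1  0.5 -2.7] w 0.0458 30.0
```

```bash
python3 -m crank '[-14,-13,0,0,0,0,200,-27,-25,0,0,0,0,200,-38,-36,0,0,0,0,200,-46,-44,0,0,0,0,200,-50,-48,0,0,0,0,200]' |grep -E "ft|grip"
python3 -m crank '[0,0,0,0,0,0,200,0,0,0,0,0,0,200,0,0,0,0,0,0,200,0,0,0,0,0,0,200,0,0,0,0,0,0,200]' >/dev/null
python3 go.py .608 -.244 .158 152
python3 - <<'E'
from rig import robot
import cv2,numpy as np
w=robot.camera("wrist")["pixels"];s=robot.camera("scene")["pixels"]
a=cv2.resize(s[260:430,60:290],(406,300),interpolation=cv2.INTER_CUBIC);b=cv2.resize(w,(394,300))
cv2.imwrite("pics/c1.png",np.hstack([a,b])[:,:,::-1])
E
```

```text
ft_force: [-0.5, 0.3, -2.9]
grip_width: 0.0449
grip_force: 30.0
t 7.28 pos [ 0.6076 -0.2419  0.1576] shift mm [-1.3 -1.7 -0.4] turn [ 0. -0.  0.] q [-0.55  0.67  1.43  0.    1.04 -1.63] F [ 0.3  0.2 -3.2] w 0.0452 30.0
```

View pics/c1.png

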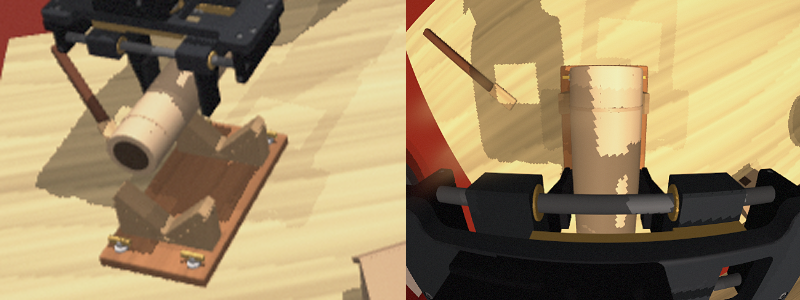

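The tube hangs level and parallel over the cradle, wrist view columns ~570-645. It should seat at TCP z ≈ 0.075. Lowering.

```bash
python3 -m crank '[0,0,8,0,0,0,200,-1,-1,20,0,0,0,200,-1,-2,34,0,0,0,200,-1,-2,47,0,0,0,200,-1,-2,55,0,0,0,200]' |grep -E "ft|grip|pos"
python3 -m crank '[0,0,4,0,0,0,200,0,0,8,0,0,0,200,0,0,12,0,0,0,200,0,0,16,0,0,0,200,0,0,20,0,0,0,200]' |grep -E "ft|grip|pos"
python3 go.py .608 -.244 .075 152
```

```text
position: [0.6065, -0.2444, 0.0997]
ft_force: [0.2, 0.1, -3.6]
grip_width: 0.0453
grip_force: 30.0
position: [0.6082, -0.2453, 0.0827]
ft_force: [0.4, 0.1, -1.8]
grip_width: 0.0455
grip_force: 30.0
t 8.22 pos [ 0.6082 -0.2453  0.0827] shift mm [0.8 1.1 7.7] turn [-0.   0.1 -0. ] q [-0.55  0.77  1.47  0.    0.9  -1.64] F [ 0.4  0.1 -1.8] w 0.0455 30.0
```

```bash
python3 -m crank '[0,0,1,0,0,0,200,0,0,2,0,0,0,200,0,0,3,0,0,0,200,0,0,4,0,0,0,200,0,0,5,0,0,0,200]' |grep -E "ft|pos"
python3 -m crank '[0,0,0,0,0,0,200,0,0,1,0,0,0,200,0,0,1,0,0,0,200,0,0,2,0,0,0,200,0,0,2,0,0,0,200]' |grep -E "ft|pos"
python3 go.py .608 -.244 .075 152
```

```text
position: [0.608, -0.2452, 0.0777]
ft_force: [0.2, -0.6, -1.9]
position: [0.6078, -0.245, 0.0754]
ft_force: [0.7, -0.1, -2.3]
t 9.05 pos [ 0.6078 -0.245   0.0754] shift mm [0.3 1.  0.4] turn [-0. -0. -0.] q [-0.55  0.78  1.47 -0.    0.89 -1.64] F [ 0.7 -0.1 -2.3] w 0.045 30.0
```

Contact is not clear yet; I'll creep on in 1 mm steps.

```bash
for i in 1; do python3 -m crank '[0,0,0,0,0,0,200,0,0,1,0,0,0,200,0,0,1,0,0,0,200,0,0,1,0,0,0,200,0,0,1,0,0,0,200]' |grep -E "ft|pos"; done
python3 -m crank '[0,0,0,0,0,0,200,0,0,1,0,0,0,200,0,0,1,0,0,0,200,0,0,1,0,0,0,200,0,0,1,0,0,0,200]' |grep -E "ft|pos"
python3 go.py .608 -.244 .075 152
```

```text
position: [0.608, -0.245, 0.0747]
ft_force: [0.1, 0.8, -2.2]
position: [0.6083, -0.2448, 0.0743]
ft_force: [0.5, 3.0, 5.5]
t 9.88 pos [ 0.6083 -0.2448  0.0743] shift mm [ 0.6  0.6 -0.7] turn [ 0.   0.1 -0. ] q [-0.55  0.78  1.47  0.    0.88 -1.64] F [0.5 3.  5.5] w 0.0453 30.0
```

Contact, with the upward force at about 8 N over the tube's weight. Releasing and retreating.

```bash
python3 -m crank '[0,0,0,0,0,0,118,0,0,0,0,0,0,112,0,0,0,0,0,0,105,0,0,0,0,0,0,95,0,0,0,0,0,0,80]' 5 |grep -E "ft|pos|grip"
python3 -m crank '[0,0,0,0,0,0,40,0,0,0,0,0,0,0,0,0,0,0,0,0,0,0,0,0,0,0,0,0,0,0,0,0,0,0,0]' |grep -E "ft|pos|grip"
python3 -m crank '[0,0,-6,0,0,0,0,0,0,-20,0,0,0,0,0,0,-38,0,0,0,0,0,0,-56,0,0,0,0,0,0,-75,0,0,0,0]' |grep -E "ft|pos|grip"
python3 -m crank '[0,0,-16,0,0,0,0,0,0,-34,0,0,0,0,0,0,-50,0,0,0,0,0,0,-62,0,0,0,0,0,0,-70,0,0,0,0]' |grep -E "ft|pos|grip"
python3 - <<'E'
from rig import robot
import cv2,numpy as np
w=robot.camera("wrist")["pixels"];s=robot.camera("scene")["pixels"];t=robot.camera("top")["pixels"]
cv2.imwrite("pics/e_s.png",s[:,:,::-1]);cv2.imwrite("pics/e_t.png",t[:,:,::-1])
f=lambda im,x,y:cv2.resize(im[y:y+100,x:x+133],(400,300),interpolation=cv2.INTER_CUBIC)
A=np.vstack([np.hstack([f(t,390,106),f(s,110,308)]),np.hstack([cv2.resize(w,(400,300)),cv2.resize(s,(400,300))])])
cv2.imwrite("pics/e.png",A[:,:,::-1])
E
```

```text
position: [0.6073, -0.2455, 0.0731]
ft_force: [0.6, -0.4, -0.5]
grip_width: 0.0556
grip_force: 0.0
position: [0.6078, -0.2451, 0.0735]
ft_force: [-0.6, -0.2, -0.2]
grip_width: 0.0837
grip_force: 0.0
position: [0.6076, -0.245, 0.1495]
ft_force: [-0.4, 0.6, -0.3]
grip_width: 0.0868
grip_force: 0.0
position: [0.6083, -0.2453, 0.2207]
ft_force: [0.3, 1.1, 0.1]
grip_width: 0.0874
grip_force: 0.0
```

View pics/e.png

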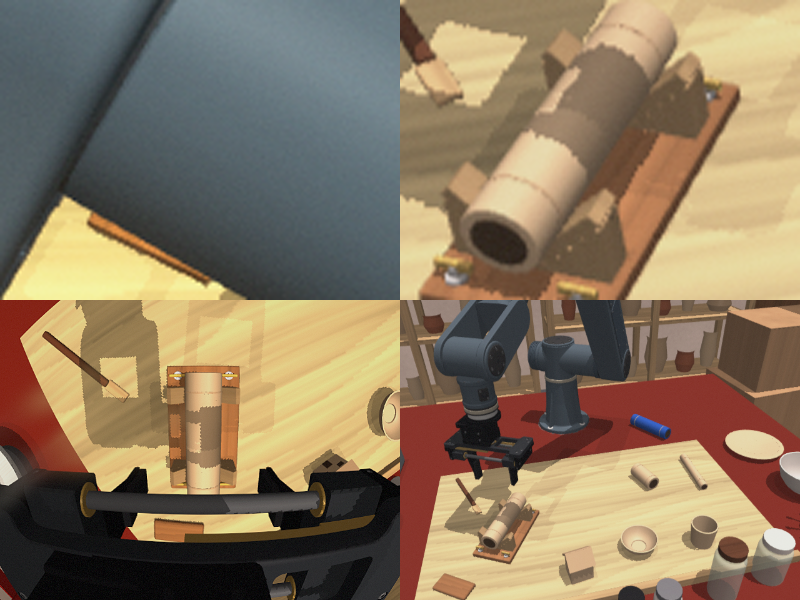

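The tube lies in both Vs, with the bore centre at mosaic (500,242), and the other tubes are where they were. I'll check the bore position, then hand in.

```bash
python3 - <<'E'
from h import *
p=onz("s",((100.5)*133/400-.5+110,242.5/3-.5+308),.0678)
d=np.array([np.cos(np.radians(-28)),np.sin(np.radians(-28))]);v=p[:2]-[.608,-.244]
e=[v@d*1e3-85,(v[1]*d[0]-v[0]*d[1])*1e3];print("along,side err mm",e)
if abs(e[0])<12 and abs(e[1])<8:
    from rig import robot
    print(robot.hand_in())
E
```

```text
along,side err mm [np.float64(2.328319041689383), np.float64(1.9416603752345774)]
the job is handed in; nothing more can be done
None
```

The long thick tube is resting in both V-rests of the cradle, about 2 mm off centre both lengthwise and sideways by my last measurement; it was set down gently and released, the other two tubes were left alone, and the job is handed in (no verdict was shown).

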